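# Find the high spot of a sander spindle on V-blocks

## Robot

A 6-joint arm with a two-finger parallel gripper is mounted at the origin on the work surface. World frame = base frame: x ahead of the robot, y to its left, z up, the work surface at z = 0. Lengths are in m, angles in rad, forces in N, time in s.
With the tool pointing down it reaches from about 0.35 to 0.925 m from the base axis. Payload 6.4 kg.
Tool frame: the origin (TCP) lies between the finger pads; the fingertips stand 11 mm ahead of it and the grasp point (between the pads) lies 8 mm behind it (manip.tips_ahead is the distance from the TCP to the fingertips, in m); z points along the fingers, y is the direction in which the jaws open and shut (so a half turn about z gives the same grasp; the last joint's range is limited). The gripper opens to 94 mm and grips with 3 to 60 N. Pads are 16 mm wide; open, the fingers measure 119 mm over their backs; the gripper's body (75 mm by 177 mm) begins 78 mm behind the grasp point.
Start: joints at [-1.412, 0.245, 1.558, -0, 1.339, -0.174], TCP at [0.212, -0.614, 0.216] pointing down, gripper open.
Joint ranges: [-3.13, 3.13], [-1.02, 2.26], [0.13, 2.54], [-0.95, 4.09], [0.21, 2.88], [-2.74, 2.74]. Speed limits (rad/s): [2.57, 2.57, 3.14, 3.14, 3.14, 3.14].

## Interface

Orientations are given as a rotation vector (axis times angle).
In Python, from rig import manip gives the robot as it stands.
- The arm moves only by the shell command python3 -m inch 'ROWS' [OPENING] [FORCE]. ROWS is JSON, a list of rows, each an object with "slide": the shift along the tool's x, y, z in units of 500 mm (1.0 is 500 mm), a list of three; "twist": the turn, a rotation vector about the tool's x, y, z in units of 0.5 rad (1.0 is 0.5 rad), a list of three. A call has 1 to 12 rows; each row is the pose to reach, as a shift and turn from the pose measured when the call began, along the tool's axes at that moment; what a row does not reach only later rows make up. A row lasts 1/12 s, in which the tool goes at most 41.7 mm and 7.16 degrees, less where a joint would pass 70% of its speed; a pose out of reach is approached as far as the arm can. A call with a number of a shift or a turn outside -1 to 1 is refused whole. A call with a gripper value outside its range is refused whole. OPENING is the finger opening in mm, from 0 to 94, set as the call begins (- or left out, the last holds). The fingers move at their own pace and stop on an object; FORCE is the grip in N (left out, the last holds). Time passes only in rows, so rows that repeat a pose let the fingers close. It gives the time, the measured TCP pose, the force and the opening at its end, in the units of the state.
- manip.get_obs(): the state, without advancing time (a new reading comes with each control period).
- manip.snapshot(name): name is "scene" or "top"; returns a dict with "pixels" (480x640x3 uint8, blue, green, red), "range_z" (480x640 float32, m along the optical axis (not along the pixel's ray), 0 where there is no reading), "K" (3x3 intrinsics, pixels), "xyz" and "attitude" of the camera in the world. Camera axes: x right, y down, z forward; pixel columns grow to the right and rows downward; lengths in m; the calibration is good to about 2 mm. A picture is of the moment at which its call begins.
- manip.sign_off(): hands the job in, once; it reports no verdict.
The state is a dict: "clock": time; "joint_pos": joint angles; "qd": joint speeds; "tau": joint torques, N m; "tool_pos": TCP position; "tcp_rot": TCP orientation; "ft_force": force on the tool from outside, world axes, zero at the start; "ft_torque": the same for the moment, N m; "finger_gap": opening from 0.0 (shut) to 1.0 (fully open).
Only numpy, scipy, OpenCV 4.12 (cv2) and the standard library are available. Lean on these libraries where they do the work, as an engineer would, in place of code of your own. Each camera call takes 0.05 s, during which the arm holds its last target.

## Task

Gently push the raised dial-indicator head all the way down its post onto its stop, so that its sprung plunger rides on the brass eccentric of the sander spindle. Then, with a light touch and with the spindle staying down in its V-blocks, turn the spindle by its rubber-tyred wheel until the high spot of the eccentric is under the plunger (the indicator at its highest reading) and leave it there, hands off. Do not touch the plunger, and do not disturb the other things on the bench.

Things in the scene. Friction and masses are not known exactly. Their poses are not given: they have to be found in the camera images.
- station: Fixed inspection station: a grey stone plate 250 x 320 x 30 mm with two steel V-blocks 20 mm wide at y = -100 and +100 mm, carrying the spindle along the station's y, its axis 88 mm above the bench; at x = -78, y = -60 mm stands the 18 mm post of the indicator, 245 mm high. Origin: centre of the plate's underside; x away from the robot side, y to the left, z up (station yaw varies).
- head (a joint): Indicator head on the post (grey clamp block, dial 58 mm across facing +x with a red needle, over the eccentric at station x = 0, y = -60 mm). Joint in m: 0 fully raised, grows downwards, 0.035 fully home on its stop, a rubber-faced collar that gives about 1 mm per 7 N. Stiff slide: it stays where it is left, takes about 4 N to push down, up to 8 N when the plunger is being pressed in.
- push_pad (a point): Centre of the top face of the head's red push pad, a disc 34 mm across and 12 mm thick on a rod, at station x = -45, y = -130 mm, 235 mm above the bench when raised, 200 mm when home. It moves down with the head. Only this pad is for pushing; 25 mm and more stays free around it.
- plunger (a joint): The indicator's reading: how far the sprung plunger is pushed in, in m (0 hanging free, 0.016 the most; spring about 1.4 N at 0 and 3.2 N at 0.012). The needle turns 300 degrees over 16 mm (clockwise), and the yellow-capped stem on top of the dial rises as much. With the head home and the spindle seated it reads about 0.002 on the eccentric's low spot and 0.012 on its high spot.
- spindle_mid (a point): Middle of the loose steel spindle (240 mm long, 16 mm thick, about 0.7 kg), on its axis; y along the spindle. It lies in the V-blocks with 3 mm end play to either side, 88 mm above the bench. The brass eccentric (38 mm across, 30 mm long, 5 mm off axis) is clamped on it at y = -60 mm at an angle that differs every time and is not marked.
- wheel_mid (a point): Point on the spindle's axis amid its rubber-tyred turning wheel: 80 mm across, 18 mm wide, at y = +60 mm, axis along y, rim top about 128 mm above the bench. It runs about 2 mm out of true, so its rim rises and falls as it turns, and gives little (about 6 N per mm): follow it by feel. The tyre grips (friction about 1): a fingertip on the rim at 3 to 8 N, moved along it, turns the spindle.
- shaft: The spindle as a whole with its wheel and eccentric; origin and axes as spindle_mid. Its journals turn easily in the V-blocks, but it stays at the angle where it is left.
- bearing: bystander: steel bearing ring 32 mm across, 10 mm high, on the plate's far left corner
- cap_nut: bystander: brass cap nut 24 mm across, 18 mm high, on the plate's far right corner
- tape_roll: bystander: roll of cream masking tape, 100 mm across, 24 mm high
- tape_roll2: bystander: roll of blue tape, 90 mm across, 18 mm high
- sanding_block: bystander: black sanding block 120 x 65 x 28 mm
- lacquer_can: bystander: lacquer can 66 mm across, 160 mm high
- spanner: bystander: spanner lying flat
- mixing_cup: bystander: white mixing cup 90 mm across, 100 mm high

How it is judged:
By the outcome, as a careful person would: the job done as asked, in the order asked, and still so for the second after the job is handed in, with the robot touching nothing.
It also fails if it takes over 72 s, if anything falls off the work surface, if the arm or the gripper's body presses on something with over 40 N, if the wrist force passes 120 N, or if a joint passes its speed limit or range.

## Working session

There is one attempt and no reset: what is moved stays moved. The work goes in short steps, Python scripts to look and compute and a shell command to move; the robot and the scene stay as the last step left them, time stands still between calls to the robot, and variables do not carry over. Pictures are saved under pics/ and viewed, and the job is handed in when it is done.

```bash
ls; mkdir -p pics; python3 - <<'E'
from rig import manip
import cv2,numpy as np
print(manip.get_obs())
for n in ("scene","top"):
    s=manip.snapshot(n); cv2.imwrite(f"pics/{n}0.png",s["pixels"]); np.savez(f"{n}0.npz",**s)
    print(n,s["K"],s["xyz"],s["attitude"])
E
```

```text
pics
{'clock': 0.0, 'joint_pos': array([-1.41211101e+00,  2.45841388e-01,  1.55901091e+00,  9.59161008e-06,
        1.33868271e+00, -1.74111084e-01]), 'qd': array([-8.45766188e-04, -8.69827196e-05,  3.95567416e-04,  1.79790786e-03,
       -8.19682604e-04, -1.46640513e-03]), 'tau': array([ 2.28677090e-03, -4.15829909e+01, -3.14601409e+01,  6.86441688e-02,
        3.33155296e-02, -1.53032202e-04]), 'tool_pos': array([ 0.21225473, -0.61375347,  0.21532954]), 'tcp_rot': array([-3.09628532e+00, -5.20021198e-01, -3.81670627e-05]), 'ft_force': array([-0.29100001,  0.67413466,  1.07582098]), 'ft_torque': array([-0.03311966, -0.00466651,  0.06107563]), 'finger_gap': 1.0002648978465782}
scene [[473.40360329   0.         319.11616839]
 [  0.         473.40360329 236.53900285]
 [  0.           0.           1.        ]] [ 1.18731741 -0.32813699  0.91342674] [-2.05521189 -1.232976    0.53388735]
top [[564.66905276   0.         319.52995397]
 [  0.         564.66905276 243.72085397]
 [  0.           0.           1.        ]] [0.36017199 0.05249628 1.5918932 ] [-2.15062066  2.20716972 -0.08443803]
```

View pics/scene0.png

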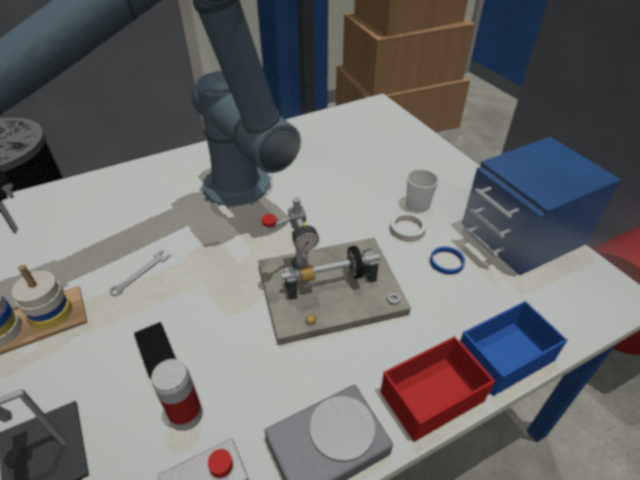

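View pics/top0.png

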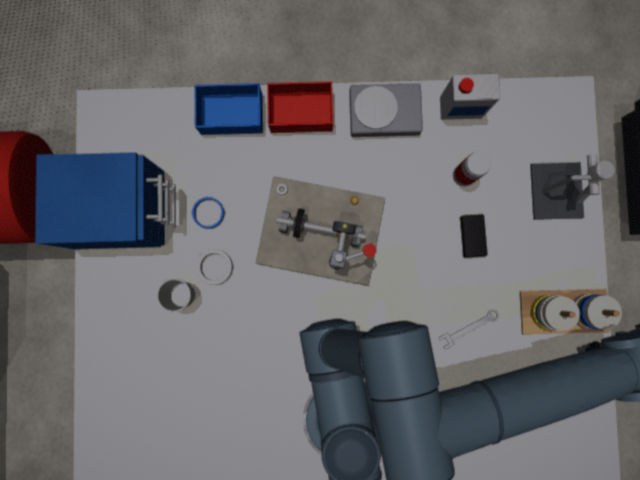

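The scene view shows the dial at (305,237), the red pad at (269,220) and the wheel at (356,262). In the top view the plate is centred near (322,230), with the pad at (370,250), the wheel at (299,223) and the post at (338,258). Next I'll measure the poses.

```bash
cat > h.py <<'E'
import numpy as np,cv2
from scipy.spatial.transform import Rotation as R
def cloud(s):
    K=s["K"];z=s["range_z"];v,u=np.mgrid[0:480,0:640]
    p=np.stack([(u-K[0,2])/K[0,0]*z,(v-K[1,2])/K[1,1]*z,z],-1)
    return p@R.from_rotvec(s["attitude"]).as_matrix().T+s["xyz"]
def proj(s,P):
    c=(np.atleast_2d(P)-s["xyz"])@R.from_rotvec(s["attitude"]).as_matrix()
    return c[:,:2]/c[:,2:]*s["K"][0,0]+s["K"][:2,2]
E
python3 - <<'E'
from h import *
for n in ("top","scene"):
    s=dict(np.load(n+"0.npz"));P=cloud(s);im=s["pixels"].astype(int)
    X,Y,Z=P[...,0],P[...,1],P[...,2]
    # plate top
    m=(abs(Z-.03)<.006)&(X>.3)&(X<.8)&(Y>-.2)&(Y<.3)&(s["range_z"]>0)
    k,l,st,ce=cv2.connectedComponentsWithStats(m.astype(np.uint8)); i=1+np.argmax(st[1:,4]); m=l==i
    r=cv2.minAreaRect(P[m][:,:2].astype(np.float32)); print(n,"plate",r,np.median(Z[m]))
    B,G,Rr=im[...,0],im[...,1],im[...,2]
    m=(Rr>120)&(G<60)&(B<70)&(Z>.15)&(Z<.3)&(X<.75)&(X>.3)
    print("pad",m.sum(),np.median(P[m],0) , P[m].min(0),P[m].max(0))
    near=(X>.3)&(X<.8)&(Y>-.2)&(Y<.25)
    for lo,hi in((.1,.14),(.2,.27)):
        m=near&(Z>lo)&(Z<hi); print(lo,m.sum(),P[m].min(0),P[m].max(0))
E
```

```text
top plate ((0.5248069763183594, 0.05242246389389038), (0.3199757933616638, 0.25027769804000854), 77.4592514038086) 0.02986382465156512
pad 131 [ 0.45148492 -0.06401334  0.23259084] [ 0.43662561 -0.07876617  0.22591394] [ 0.46610656 -0.04920348  0.23914871]
0.1 283 [ 0.47703051 -0.06045336  0.10000083] [0.57674743 0.16116737 0.13318868]
0.2 772 [ 0.41303558 -0.08107842  0.20001217] [0.52978632 0.03055261 0.25169141]
scene plate ((0.5236661434173584, 0.05206361413002014), (0.3200329542160034, 0.2541378140449524), 77.30054473876953) 0.029558169958942615
pad 102 [ 0.45353101 -0.06661528  0.232002  ] [ 0.43826149 -0.08113434  0.22848148] [ 0.46862243 -0.05372914  0.23517373]
0.1 393 [ 0.42571271 -0.03605624  0.1000317 ] [0.57741846 0.13547415 0.13895225]
0.2 936 [ 0.41123247 -0.08298602  0.20003697] [0.53022579 0.03026337 0.2481276 ]
```

```bash
python3 - <<'E'
import cv2
a=cv2.imread("pics/scene0.png")[180:350,230:420]; b=cv2.imread("pics/top0.png")[170:290,250:390]
cv2.imwrite("pics/sc.png",cv2.resize(a,None,fx=3.5,fy=3.5,interpolation=cv2.INTER_CUBIC)); cv2.imwrite("pics/tc.png",cv2.resize(b,None,fx=5,fy=5,interpolation=cv2.INTER_CUBIC))
E
```

```text
(no output)
```

View pics/sc.png

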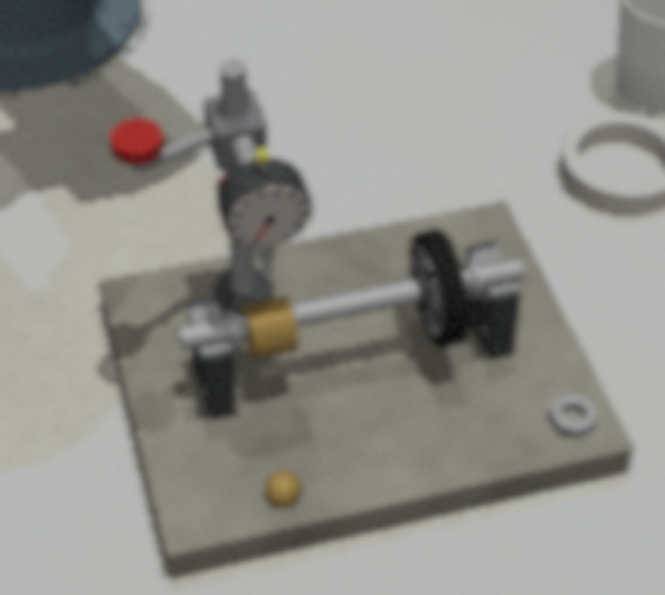

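View pics/tc.png

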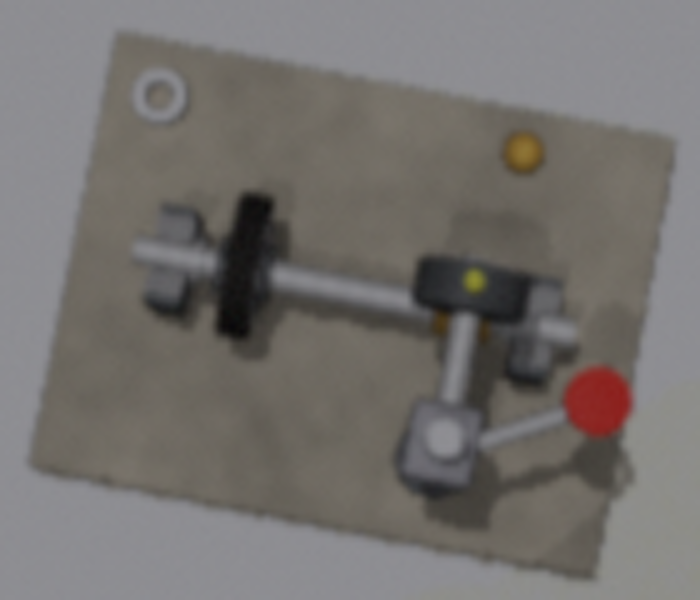

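The plate fit gives a station yaw of about -12.6° and a centre at (0.5245, 0.0523). The pad predicted from that matches the measured pad. I'll write a helper that turns targets into tool units.

```bash
cat >> h.py <<'E'
YAW=np.deg2rad(-12.6); C=np.array([.5243,.0522])
Rz=R.from_euler("z",YAW)
def st(x,y,z): return Rz.apply([x,y,z])+np.r_[C,0]
def unst(p): return Rz.inv().apply(np.asarray(p)-np.r_[C,0])
# wanted tool: z down, tool y along station +x
TGT=Rz*R.from_matrix(np.array([[0,1,0],[1,0,0],[0,0,-1.]]))
def rel(o,p,rot=TGT):
    r=R.from_rotvec(o["tcp_rot"]); return (r.inv().apply(p-o["tool_pos"])/.5).round(4),((r.inv()*rot).as_rotvec()/.5).round(4)
def where(o):
    return "t=%.2f st(tcp) mm %s F_st %s yawerr %s gap %.2f"%(o["clock"],(unst(o["tool_pos"])*1000).round(1),Rz.inv().apply(o["ft_force"]).round(2),np.rad2deg((R.from_rotvec(o["tcp_rot"]).inv()*TGT).as_rotvec()).round(1),o["finger_gap"])
E
python3 - <<'E'
from h import *; from rig import manip
o=manip.get_obs();print(where(o),manip.tips_ahead)
print(rel(o,st(-.045,-.130,.30)))
E
```

```text
t=0.10 st(tcp) mm [-159.2 -718.   215.5] F_st [ 0.23  0.48 -0.45] yawerr [ -0.1  -0.1 -58.3] gap 1.00 0.011
(array([ 0.8119, -0.8813, -0.1674]), array([-0.0028, -0.0022, -2.0362]))
```

```bash
python3 -m inch '[{"slide":[0.06,-0.06,-0.08],"twist":[0,0,-0.2]},{"slide":[0.13,-0.14,-0.15],"twist":[0,0,-0.4]},{"slide":[0.2,-0.22,-0.17],"twist":[0,0,-0.6]},{"slide":[0.26,-0.28,-0.17],"twist":[0,0,-0.8]},{"slide":[0.32,-0.34,-0.17],"twist":[0,0,-1.0]},{"slide":[0.38,-0.41,-0.17],"twist":[0,0,-1.0]},{"slide":[0.43,-0.47,-0.17],"twist":[0,0,-1.0]},{"slide":[0.49,-0.53,-0.17],"twist":[0,0,-1.0]},{"slide":[0.55,-0.59,-0.17],"twist":[0,0,-1.0]},{"slide":[0.6,-0.65,-0.17],"twist":[0,0,-1.0]},{"slide":[0.64,-0.7,-0.17],"twist":[0,0,-1.0]},{"slide":[0.67,-0.73,-0.17],"twist":[0,0,-1.0]}]' 0 20
python3 - <<'E'
from h import *; from rig import manip
o=manip.get_obs();print(where(o))
print(rel(o,st(-.045,-.130,.28)))
E
```

```text
clock: 1.1
tool_pos: [0.4025, -0.1742, 0.3009]
tcp_rot: [-2.872, -1.269, -0.001]
ft_force: [0.9, 0.3, -0.5]
finger_gap: 0.184
t=1.10 st(tcp) mm [ -69.4 -247.5  300.9] F_st [ 0.86  0.45 -0.51] yawerr [ -0.1  -0.1 -29.7] gap 0.18
(array([ 0.2283, -0.074 ,  0.0422]), array([-0.002 , -0.0028, -1.0372]))
```

```bash
python3 -m inch '[{"slide":[0.05,-0.02,0],"twist":[0,0,-0.25]},{"slide":[0.11,-0.04,0],"twist":[0,0,-0.5]},{"slide":[0.17,-0.055,0],"twist":[0,0,-0.75]},{"slide":[0.21,-0.068,0.01],"twist":[0,0,-1.0]},{"slide":[0.228,-0.074,0.03],"twist":[0,0,-1.0]},{"slide":[0.228,-0.074,0.042],"twist":[0,0,-1.0]},{"slide":[0.228,-0.074,0.042],"twist":[0,0,-1.0]}]' 0 20
python3 - <<'E'
from h import *; from rig import manip
o=manip.get_obs();print(where(o))
print(rel(o,st(-.045,-.130,.25)))
s=manip.snapshot("scene"); cv2.imwrite("pics/s1.png",cv2.resize(s["pixels"][130:350,200:420],None,fx=2.7,fy=2.7,interpolation=cv2.INTER_CUBIC)); t=manip.snapshot("top"); cv2.imwrite("pics/t1.png",t["pixels"][130:350,200:450])
E
```

```text
clock: 1.68
tool_pos: [0.4507, -0.0649, 0.2776]
tcp_rot: [-2.468, -1.936, 0.003]
ft_force: [0.3, -0.1, 0.1]
finger_gap: 0.004
t=1.68 st(tcp) mm [ -46.3 -130.3  277.6] F_st [ 0.36 -0.06  0.14] yawerr [-0.3 -0.1 -1.2] gap 0.00
(array([0.0006, 0.0028, 0.0552]), array([-0.0097, -0.0035, -0.0415]))
```

View pics/s1.png

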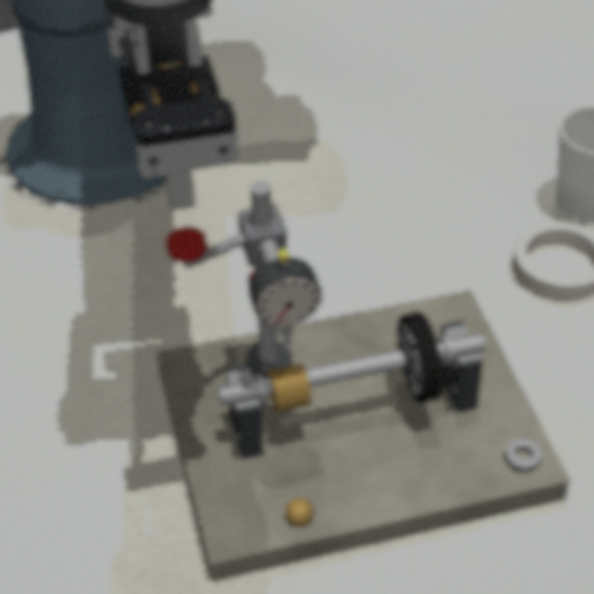

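The tool is above the pad, which is at crop pixel (187,245), with the fingers shut. I'll go down to near contact and then press slowly.

```bash
python3 -m inch '[{"slide":[0.001,0.003,0.03],"twist":[0,0,-0.04]},{"slide":[0.001,0.003,0.05],"twist":[0,0,-0.04]},{"slide":[0.001,0.003,0.056],"twist":[0,0,-0.04]},{"slide":[0.001,0.003,0.059],"twist":[0,0,-0.04]},{"slide":[0.001,0.003,0.062],"twist":[0,0,-0.04]},{"slide":[0.001,0.003,0.065],"twist":[0,0,-0.04]},{"slide":[0.001,0.003,0.068],"twist":[0,0,-0.04]},{"slide":[0.001,0.003,0.071],"twist":[0,0,-0.04]}]'
python3 - <<'E'
from h import *; from rig import manip
o=manip.get_obs();print(where(o)); print(rel(o,st(-.045,-.130,.211)))
E
```

```text
clock: 2.45
tool_pos: [0.4531, -0.0658, 0.2442]
tcp_rot: [-2.452, -1.961, -0.0]
ft_force: [0.2, 0.7, -0.0]
finger_gap: 0.003
t=2.45 st(tcp) mm [ -43.8 -130.7  244.2] F_st [ 0.03  0.72 -0.01] yawerr [-0.1 -0.1 -0.1] gap 0.00
(array([ 0.0012, -0.0024,  0.0664]), array([-0.0023, -0.0027, -0.0036]))
```

```bash
python3 -m inch '[{"slide":[0,-0.001,0.003],"twist":[0,0,0]},{"slide":[0,-0.002,0.006],"twist":[0,0,0]},{"slide":[0,-0.002,0.009],"twist":[0,0,0]},{"slide":[0,-0.002,0.012],"twist":[0,0,0]},{"slide":[0,-0.002,0.015],"twist":[0,0,0]},{"slide":[0,-0.002,0.018],"twist":[0,0,0]},{"slide":[0,-0.002,0.021],"twist":[0,0,0]},{"slide":[0,-0.002,0.024],"twist":[0,0,0]}]'
python3 - <<'E'
from h import *; from rig import manip
o=manip.get_obs();print(where(o)); print(rel(o,st(-.045,-.130,.211)))
E
```

```text
clock: 3.12
tool_pos: [0.4522, -0.0656, 0.2322]
tcp_rot: [-2.453, -1.961, -0.001]
ft_force: [2.4, -1.0, 3.3]
finger_gap: 0.002
t=3.12 st(tcp) mm [ -44.7 -130.7  232.2] F_st [ 2.55 -0.46  3.25] yawerr [-0.  -0.1 -0.1] gap 0.00
(array([ 0.0014, -0.0007,  0.0423]), array([-0.0016, -0.0023, -0.0036]))
```

```bash
python3 -m inch '[{"slide":[0,0,0.003],"twist":[0,0,0]},{"slide":[0,0,0.006],"twist":[0,0,0]},{"slide":[0,0,0.009],"twist":[0,0,0]},{"slide":[0,0,0.012],"twist":[0,0,0]},{"slide":[0,0,0.015],"twist":[0,0,0]},{"slide":[0,0,0.018],"twist":[0,0,0]},{"slide":[0,0,0.021],"twist":[0,0,0]},{"slide":[0,0,0.024],"twist":[0,0,0]},{"slide":[0,0,0.027],"twist":[0,0,0]},{"slide":[0,0,0.03],"twist":[0,0,0]},{"slide":[0,0,0.033],"twist":[0,0,0]}]'
python3 - <<'E'
from h import *; from rig import manip
o=manip.get_obs();print(where(o)); print(rel(o,st(-.045,-.130,.211)))
E
```

```text
clock: 4.03
tool_pos: [0.4522, -0.0656, 0.2155]
tcp_rot: [-2.453, -1.961, -0.001]
ft_force: [1.7, -0.5, 4.1]
finger_gap: 0.005
t=4.03 st(tcp) mm [ -44.7 -130.7  215.5] F_st [ 1.81 -0.12  4.06] yawerr [-0.  -0.1 -0.1] gap 0.01
(array([ 0.0014, -0.0007,  0.009 ]), array([-0.0015, -0.0021, -0.0036]))
```

```bash
python3 -m inch '[{"slide":[0,0,0.002],"twist":[0,0,0]},{"slide":[0,0,0.004],"twist":[0,0,0]},{"slide":[0,0,0.006],"twist":[0,0,0]},{"slide":[0,0,0.007],"twist":[0,0,0]},{"slide":[0,0,0.008],"twist":[0,0,0]},{"slide":[0,0,0.009],"twist":[0,0,0]},{"slide":[0,0,0.009],"twist":[0,0,0]}]'
python3 - <<'E'
from h import *; from rig import manip
o=manip.get_obs();print(where(o)); print(rel(o,st(-.045,-.130,.211)))
E
```

```text
clock: 4.62
tool_pos: [0.4522, -0.0656, 0.2113]
tcp_rot: [-2.453, -1.961, -0.001]
ft_force: [1.4, 0.1, 4.3]
finger_gap: 0.007
t=4.62 st(tcp) mm [ -44.6 -130.7  211.3] F_st [1.33 0.41 4.31] yawerr [-0.  -0.1 -0.1] gap 0.01
(array([ 0.0014, -0.0007,  0.0006]), array([-0.0015, -0.002 , -0.0035]))
```

```bash
python3 -m inch '[{"slide":[0,0,0.001],"twist":[0,0,0]},{"slide":[0,0,0.002],"twist":[0,0,0]},{"slide":[0,0,0.002],"twist":[0,0,0]}]'
python3 - <<'E'
from h import *; from rig import manip
o=manip.get_obs();print(where(o))
E
```

```text
clock: 4.87
tool_pos: [0.4522, -0.0656, 0.2108]
tcp_rot: [-2.452, -1.961, -0.0]
ft_force: [0.8, 0.3, 6.4]
finger_gap: 0.008
t=4.87 st(tcp) mm [ -44.6 -130.7  210.8] F_st [0.75 0.44 6.44] yawerr [-0.  -0.1 -0.1] gap 0.01
```

```bash
python3 -m inch '[{"slide":[0,0,0.001],"twist":[0,0,0]},{"slide":[0,0,0.002],"twist":[0,0,0]},{"slide":[0,0,0.003],"twist":[0,0,0]},{"slide":[0,0,0.003],"twist":[0,0,0]}]'
python3 - <<'E'
from h import *; from rig import manip
o=manip.get_obs();print(where(o))
E
```

```text
clock: 5.2
tool_pos: [0.4523, -0.0657, 0.2108]
tcp_rot: [-2.452, -1.962, 0.0]
ft_force: [-1.4, 0.4, 11.4]
finger_gap: 0.007
t=5.20 st(tcp) mm [ -44.6 -130.8  210.8] F_st [-1.48  0.08 11.37] yawerr [-0.1 -0.  -0.1] gap 0.01
```

```bash
python3 -m inch '[{"slide":[0,0,0.002],"twist":[0,0,0]},{"slide":[0,0,0.002],"twist":[0,0,0]},{"slide":[0,0,0.002],"twist":[0,0,0]}]'
python3 - <<'E'
from h import *; from rig import manip
o=manip.get_obs();print(where(o))
s=manip.snapshot("scene"); np.savez("s2.npz",**s);cv2.imwrite("pics/s2.png",cv2.resize(s["pixels"][190:310,230:390],None,fx=4.5,fy=4.5,interpolation=cv2.INTER_CUBIC))
E
```

```text
clock: 5.45
tool_pos: [0.4523, -0.0657, 0.2108]
tcp_rot: [-2.452, -1.962, 0.0]
ft_force: [-0.1, 0.3, 9.7]
finger_gap: 0.006
t=5.45 st(tcp) mm [ -44.6 -130.8  210.8] F_st [-0.16  0.3   9.66] yawerr [-0.1 -0.  -0.1] gap 0.01
```

View pics/s2.png

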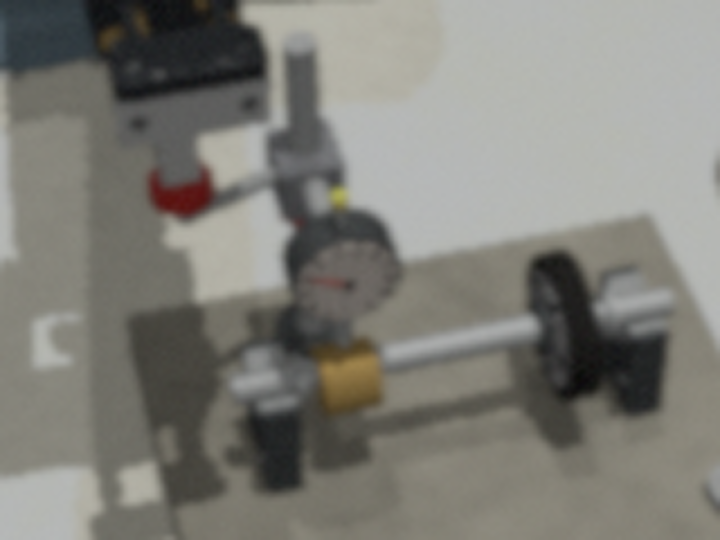

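The needle has swung from about 7 o'clock to just past 9 o'clock, and the force rises while z stays put, so the head is on its stop. I'll press slightly more to confirm.

```bash
python3 -m inch '[{"slide":[0,0,0.002],"twist":[0,0,0]},{"slide":[0,0,0.003],"twist":[0,0,0]},{"slide":[0,0,0.004],"twist":[0,0,0]},{"slide":[0,0,0.004],"twist":[0,0,0]}]'
python3 - <<'E'
from h import *; from rig import manip
o=manip.get_obs();print(where(o))
E
```

```text
clock: 5.83
tool_pos: [0.4523, -0.0657, 0.2107]
tcp_rot: [-2.452, -1.962, 0.001]
ft_force: [-3.1, 1.0, 14.1]
finger_gap: 0.009
t=5.83 st(tcp) mm [ -44.5 -130.7  210.7] F_st [-3.26  0.26 14.13] yawerr [-0.1 -0.  -0.1] gap 0.01
```

```bash
python3 -m inch '[{"slide":[0,0,-0.01],"twist":[0,0,0]},{"slide":[0,0,-0.04],"twist":[0,0,0]},{"slide":[0,0,-0.1],"twist":[0,0,0]},{"slide":[0,0,-0.15],"twist":[0,0,0]},{"slide":[0.02,0.005,-0.18],"twist":[0,0,0]},{"slide":[0.09,0.02,-0.18],"twist":[0,0,0]},{"slide":[0.17,0.04,-0.18],"twist":[0,0,0]},{"slide":[0.25,0.06,-0.18],"twist":[0,0,0]},{"slide":[0.32,0.08,-0.18],"twist":[0,0,0]},{"slide":[0.37,0.09,-0.18],"twist":[0,0,0]},{"slide":[0.38,0.09,-0.18],"twist":[0,0,0]},{"slide":[0.38,0.09,-0.18],"twist":[0,0,0]}]'
python3 - <<'E'
from h import *; from rig import manip
from scipy.optimize import least_squares
o=manip.get_obs();print(where(o)); print(rel(o,st(0,.06,.15)))
s=manip.snapshot("scene"); np.savez("s3.npz",**s);cv2.imwrite("pics/s3.png",cv2.resize(s["pixels"][210:290,270:390],None,fx=6,fy=6,interpolation=cv2.INTER_CUBIC))
for f in("scene0","s3"):
    s=dict(np.load(f+".npz"))
    P=cloud(s); Q=unst(P.reshape(-1,3)).reshape(P.shape)
    im=s["pixels"].astype(int); b,g,r=im[...,0],im[...,1],im[...,2]
    m=(r-b>50)&(abs(Q[...,1]+.06)<.013)&(abs(Q[...,0])<.04)&(Q[...,2]>.05)&(Q[...,2]<.13)
    q=Q[m]; 
    w=(abs(Q[...,1]+.0)<.05)&(abs(Q[...,0])<.02)&(Q[...,2]>.075)&(Q[...,2]<.105); a=Q[w]
    fw=least_squares(lambda p:np.hypot(a[:,0]-p[0],a[:,2]-p[1])-.008,[0,.088],loss="soft_l1",f_scale=.001).x
    fe=least_squares(lambda p:np.hypot(q[:,0]-p[0],q[:,2]-p[1])-.019,[0,.088],loss="soft_l1",f_scale=.001).x
    print(f,m.sum(),w.sum(),"axis",fw,"ecc",fe,"d mm",(fe-fw)*1000,"ang from up toward +x",np.rad2deg(np.arctan2(*(fe-fw))))
E
```

```text
clock: 6.83
tool_pos: [0.5371, 0.1109, 0.2991]
tcp_rot: [-2.447, -1.964, 0.006]
ft_force: [0.9, 0.4, -1.1]
finger_gap: 0.008
t=6.83 st(tcp) mm [ -0.3  60.1 299.1] F_st [ 0.76  0.58 -1.06] yawerr [-0.3  0.   0.1] gap 0.01
(array([1.000e-04, 2.300e-03, 2.982e-01]), array([-0.0112,  0.0016,  0.0032]))
scene0 122 321 axis [-0.00055315  0.08826056] ecc [0.00323262 0.08598687] d mm [ 3.78576347 -2.27368698] ang from up toward +x 120.98855407548267
s3 113 317 axis [-0.0005159   0.08830236] ecc [0.0033497  0.08554156] d mm [ 3.86560878 -2.76080552] ang from up toward +x 125.53430522874766
```

View pics/s3.png

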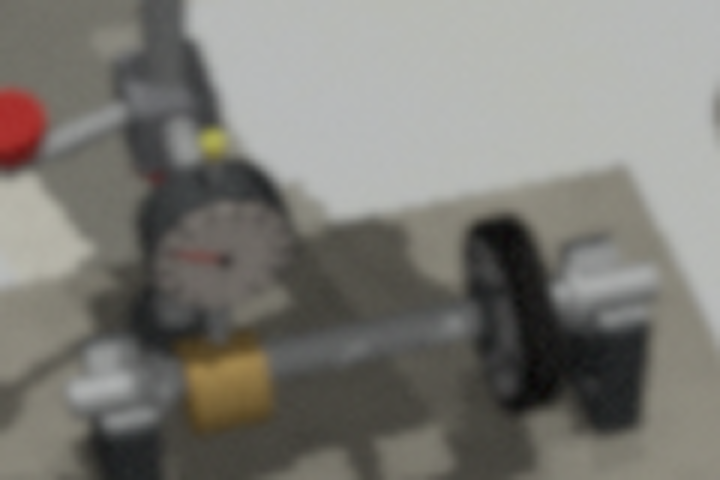

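The eccentric's high spot fits at about 123° from the top, towards station +x. The needle, at about 9:15, agrees roughly with that. So the wheel top must move towards -x by about 123°. I'll use several short strokes of about 20 mm across the rim top, starting at X=+10.

```bash
python3 -m inch '[{"slide":[0,0.01,0.06],"twist":[0,0,0]},{"slide":[0,0.022,0.13],"twist":[0,0,0]},{"slide":[0,0.022,0.2],"twist":[0,0,0]},{"slide":[0,0.022,0.26],"twist":[-0.01,0,0]},{"slide":[0,0.022,0.295],"twist":[-0.01,0,0]},{"slide":[0,0.022,0.302],"twist":[-0.01,0,0]},{"slide":[0,0.022,0.304],"twist":[-0.01,0,0]},{"slide":[0,0.022,0.304],"twist":[-0.01,0,0]}]'
python3 - <<'E'
from h import *; from rig import manip
o=manip.get_obs();print(where(o)); print(rel(o,st(0.010,.06,.139)))
s=manip.snapshot("scene"); cv2.imwrite("pics/s4.png",cv2.resize(s["pixels"][150:310,230:430],None,fx=4,fy=4,interpolation=cv2.INTER_CUBIC))
E
```

```text
clock: 7.55
tool_pos: [0.5475, 0.1066, 0.1486]
tcp_rot: [2.452, 1.962, 0.001]
ft_force: [0.2, -0.2, 1.0]
finger_gap: 0.006
t=7.55 st(tcp) mm [ 10.8  58.1 148.6] F_st [ 0.28 -0.14  0.96] yawerr [ 0.1  0.  -0.1] gap 0.01
(array([ 0.0038, -0.0017,  0.0191]), array([ 0.0033,  0.0015, -0.0024]))
```

View pics/s4.png

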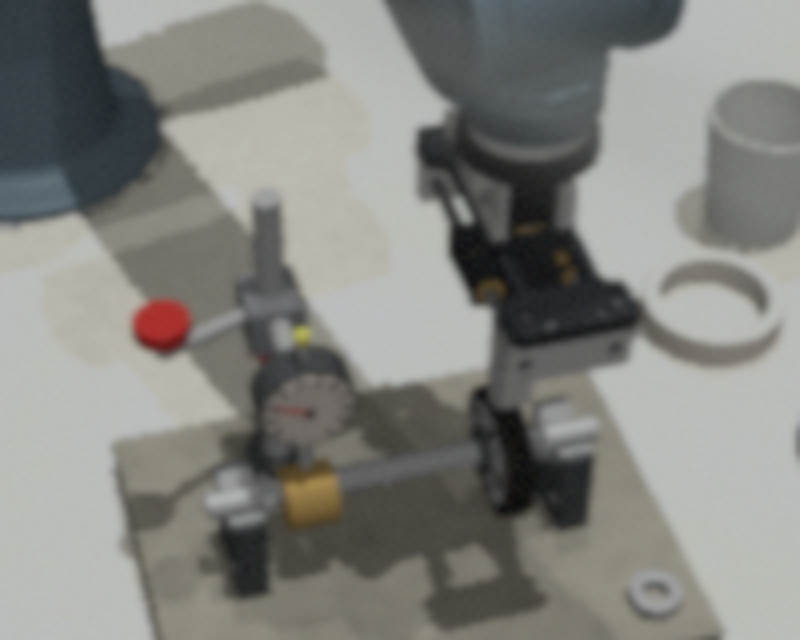

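The fingertip is above the wheel (crop about (500,395)) and the dial is unobstructed. I'll feel down slowly.

```bash
python3 -m inch '[{"slide":[0.003,-0.001,0.006],"twist":[0,0,0]},{"slide":[0.004,-0.002,0.012],"twist":[0,0,0]},{"slide":[0.004,-0.002,0.015],"twist":[0,0,0]},{"slide":[0.004,-0.002,0.017],"twist":[0,0,0]},{"slide":[0.004,-0.002,0.019],"twist":[0,0,0]},{"slide":[0.004,-0.002,0.019],"twist":[0,0,0]}]'
python3 - <<'E'
from h import *; from rig import manip
o=manip.get_obs();print(where(o)); print(rel(o,st(0.010,.06,.139)))
E
```

```text
clock: 8.1
tool_pos: [0.5474, 0.109, 0.1396]
tcp_rot: [2.451, 1.962, 0.002]
ft_force: [0.0, -0.9, -0.3]
finger_gap: 0.005
t=8.10 st(tcp) mm [ 10.2  60.5 139.6] F_st [ 0.2  -0.87 -0.27] yawerr [ 0.2  0.  -0. ] gap 0.01
(array([-0.001 , -0.0003,  0.0011]), array([ 0.0054,  0.001 , -0.0015]))
```

```bash
python3 -m inch '[{"slide":[0,0,0.002],"twist":[0,0,0]},{"slide":[0,0,0.004],"twist":[0,0,0]},{"slide":[0,0,0.005],"twist":[0,0,0]},{"slide":[0,0,0.005],"twist":[0,0,0]}]'
python3 - <<'E'
from h import *; from rig import manip
o=manip.get_obs();print(where(o))
E
```

```text
clock: 8.43
tool_pos: [0.5484, 0.1089, 0.138]
tcp_rot: [2.449, 1.961, 0.005]
ft_force: [0.4, -1.4, 4.4]
finger_gap: 0.008
t=8.43 st(tcp) mm [ 11.2  60.6 138. ] F_st [ 0.66 -1.28  4.39] yawerr [ 0.3  0.  -0. ] gap 0.01
```

Contact at 4.4 N. Starting the first stroke.

```bash
python3 -m inch '[{"slide":[0,-0.003,0.002],"twist":[0,0,0]},{"slide":[0,-0.007,0.002],"twist":[0,0,0]},{"slide":[0,-0.012,0.002],"twist":[0,0,0]},{"slide":[0,-0.017,0.002],"twist":[0,0,0]},{"slide":[0,-0.022,0.002],"twist":[0,0,0]}]'
python3 - <<'E'
from h import *; from rig import manip
o=manip.get_obs();print(where(o))
s=manip.snapshot("scene"); np.savez("s5.npz",**s); cv2.imwrite("pics/s5.png",cv2.resize(s["pixels"][210:290,270:390],None,fx=6,fy=6,interpolation=cv2.INTER_CUBIC))
E
```

```text
clock: 8.85
tool_pos: [0.5399, 0.111, 0.1393]
tcp_rot: [2.446, 1.958, 0.012]
ft_force: [3.0, -1.1, 9.8]
finger_gap: 0.007
t=8.85 st(tcp) mm [  2.4  60.8 139.3] F_st [ 3.13 -0.42  9.76] yawerr [ 0.6 -0.  -0. ] gap 0.01
```

View pics/s5.png

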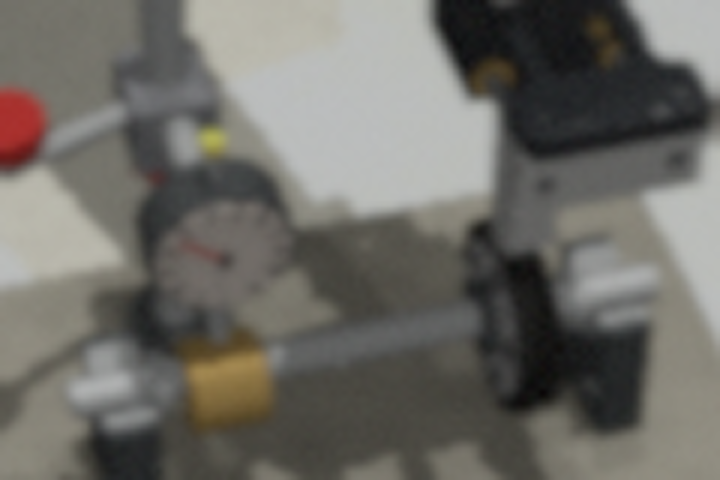

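Turning works: the needle has gone from about 9:15 to about 9:50. The rim is rising and the force reached 9.8 N, so I'll ease off while continuing.

```bash
python3 -m inch '[{"slide":[0,-0.003,0.000],"twist":[0,0,0]},{"slide":[0,-0.007,0.000],"twist":[0,0,0]},{"slide":[0,-0.012,-0.001],"twist":[0,0,0]}]'
python3 - <<'E'
from h import *; from rig import manip
o=manip.get_obs();print(where(o))
E
```

```text
clock: 9.15
tool_pos: [0.5332, 0.1126, 0.1395]
tcp_rot: [2.446, 1.959, 0.011]
ft_force: [1.1, 0.3, 0.5]
finger_gap: 0.005
t=9.15 st(tcp) mm [ -4.4  60.9 139.5] F_st [1.   0.53 0.47] yawerr [ 0.6 -0.  -0. ] gap 0.00
```

```bash
python3 -m inch '[{"slide":[0,0,0.002],"twist":[0,0,0]},{"slide":[0,-0.004,0.002],"twist":[0,0,0]},{"slide":[0,-0.009,0.002],"twist":[0,0,0]},{"slide":[0,-0.012,0.002],"twist":[0,0,0]}]'
python3 - <<'E'
from h import *; from rig import manip
o=manip.get_obs();print(where(o))
s=manip.snapshot("scene"); np.savez("s6.npz",**s); cv2.imwrite("pics/s6.png",cv2.resize(s["pixels"][210:290,270:390],None,fx=6,fy=6,interpolation=cv2.INTER_CUBIC))
E
```

```text
clock: 9.48
tool_pos: [0.5275, 0.1139, 0.1388]
tcp_rot: [2.446, 1.958, 0.011]
ft_force: [1.0, 0.1, 4.8]
finger_gap: 0.005
t=9.48 st(tcp) mm [-10.3  60.9 138.8] F_st [0.93 0.35 4.76] yawerr [ 0.6 -0.  -0. ] gap 0.00
```

View pics/s6.png

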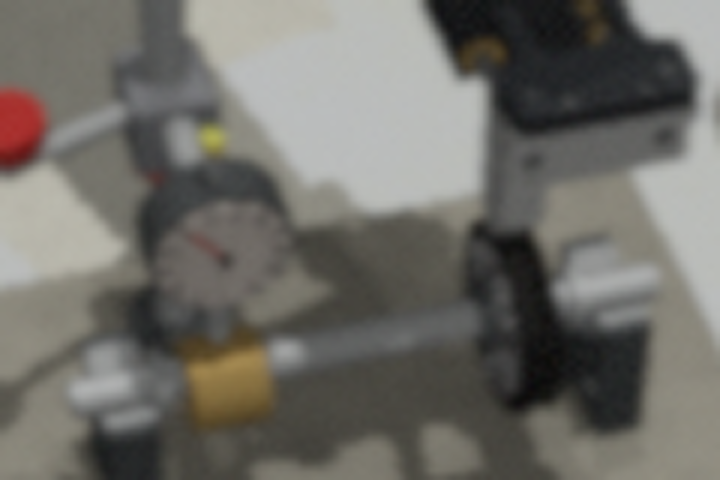

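The needle is at about 10:10. I'll lift clear, go back for the next stroke, and build a proper needle reader.

```bash
python3 -m inch '[{"slide":[0,0,-0.014],"twist":[0,0,0]},{"slide":[0,0.005,-0.016],"twist":[-0.01,0,0]},{"slide":[0,0.04,-0.014],"twist":[-0.01,0,0]},{"slide":[0,0.043,-0.008],"twist":[-0.01,0,0]},{"slide":[0,0.043,-0.003],"twist":[-0.01,0,0]},{"slide":[0,0.043,-0.001],"twist":[-0.01,0,0]},{"slide":[0,0.043,0.0],"twist":[-0.01,0,0]}]'
cat >> h.py <<'E'
def needle(s):
    P=cloud(s); im=s["pixels"].astype(float); 
    # dial face: station plane x=xf ; intersect rays
    K=s["K"];Rc=R.from_rotvec(s["attitude"]).as_matrix()
    up=8; u0,u1,v0,v1=292,326,238,268
    crop=cv2.resize(im[v0:v1,u0:u1],None,fx=up,fy=up,interpolation=cv2.INTER_CUBIC)
    vv,uu=np.mgrid[0:crop.shape[0],0:crop.shape[1]]; u=u0+(uu+.5)/up-.5; v=v0+(vv+.5)/up-.5
    d=np.stack([(u-K[0,2])/K[0,0],(v-K[1,2])/K[1,1],np.ones_like(u)],-1)@Rc.T
    Rs=Rz.as_matrix().T; ds=d@Rs.T; c=unst(s["xyz"])
    xf=FACE; t=(xf-c[0])/ds[...,0]; Y=c[1]+t*ds[...,1]; Z=c[2]+t*ds[...,2]
    red=np.clip(crop[...,2]-np.maximum(crop[...,0],crop[...,1])-15,0,None)
    return Y,Z,red,crop
FACE=.0
E
python3 - <<'E'
from h import *; from rig import manip
import h
o=manip.get_obs();print(where(o))
for f in ("scene0","s3","s6"):
    s=dict(np.load(f+".npz")); Q=unst(cloud(s).reshape(-1,3)).reshape(480,640,3)
    if f!="scene0":
        print(Q[246:261:3,300:316:3].round(4)[...,0])
    h.FACE=.012
    if f!="scene0":
        Y,Z,red,_=needle(s); m=red>25; print(f,m.sum(),"mean",(Y*red)[m].sum()/red[m].sum(),(Z*red)[m].sum()/red[m].sum(), "ext",Y[m].min(),Y[m].max(),Z[m].min(),Z[m].max())
E
```

```text
clock: 10.12
tool_pos: [0.548, 0.1092, 0.1389]
tcp_rot: [2.443, 1.956, 0.015]
ft_force: [-0.3, -0.7, 3.2]
finger_gap: 0.004
t=10.12 st(tcp) mm [ 10.6  60.8 138.9] F_st [-0.19 -0.72  3.2 ] yawerr [ 0.9 -0.  -0. ] gap 0.00
[[ 0.0098  0.0105  0.0118  0.0135  0.013   0.0121]
 [ 0.0113  0.0123  0.0129  0.0101  0.012   0.0106]
 [ 0.0145  0.0137  0.0089  0.73    0.0118  0.0108]
 [ 0.0126  0.0129  0.0098  0.0132  0.0125  0.011 ]
 [ 0.0105  0.0115  0.0143  0.0126  0.0131 -0.0915]]<stdin>:10: RuntimeWarning: invalid value encountered in scalar divide
Traceback (most recent call last):
ValueError: zero-size array to reduction operation minimum which has no identity
```

```bash
python3 -m inch '[{"slide":[0,-0.003,0.002],"twist":[0.01,0,0]},{"slide":[0,-0.008,0.002],"twist":[0.02,0,0]},{"slide":[0,-0.013,0.002],"twist":[0.03,0,0]},{"slide":[0,-0.018,0.002],"twist":[0.03,0,0]}]'
python3 - <<'E'
from h import *; from rig import manip
import h; h.FACE=.012
o=manip.get_obs();print(where(o))
np.savez("s7.npz",**manip.snapshot("scene"))
for f in ("s3","s5","s6","s7"):
    s=dict(np.load(f+".npz"))
    Y,Z,red,c=needle(s); m=red>15; print(f,m.sum(),red.max(),"mean",(Y*red)[m].sum()/red[m].sum(),(Z*red)[m].sum()/red[m].sum(), "ext",Y[m].min(),Y[m].max(),Z[m].min(),Z[m].max())
E
```

```text
clock: 10.45
tool_pos: [0.5411, 0.111, 0.14]
tcp_rot: [2.449, 1.961, 0.007]
ft_force: [3.0, -1.3, 8.2]
finger_gap: 0.008
t=10.45 st(tcp) mm [  3.6  61.  140. ] F_st [ 3.23 -0.56  8.25] yawerr [ 0.3 -0.  -0. ] gap 0.01<stdin>:7: RuntimeWarning: invalid value encountered in scalar divide
Traceback (most recent call last):
ValueError: zero-size array to reduction operation minimum which has no identity
```

```bash
python3 -m inch '[{"slide":[0,-0.003,0.0015],"twist":[0,0,0]},{"slide":[0,-0.008,0.001],"twist":[0,0,0]},{"slide":[0,-0.013,0.001],"twist":[0,0,0]},{"slide":[0,-0.018,0.0015],"twist":[0,0,0]}]'
sed -i 's/crop\[...,1\])-15/crop[...,1])/; s/^FACE=.*/FACE=.012/' h.py
python3 - <<'E'
from h import *; from rig import manip
o=manip.get_obs();print(where(o))
np.savez("s8.npz",**manip.snapshot("scene"))
for f in ("s3","s5","s6","s7","s8"):
    s=dict(np.load(f+".npz"))
    Y,Z,red,c=needle(s); red[Y<-.085]=0; m=red>.4*red.max(); print(f,m.sum(),red.max(),"mean",(Y*red)[m].sum()/red[m].sum(),(Z*red)[m].sum()/red[m].sum(), "ext",Y[m].min(),Y[m].max(),Z[m].min(),Z[m].max())
E
```

```text
clock: 10.83
tool_pos: [0.5324, 0.1132, 0.1402]
tcp_rot: [2.448, 1.961, 0.009]
ft_force: [1.8, 0.4, 6.2]
finger_gap: 0.005
t=10.83 st(tcp) mm [ -5.4  61.3 140.2] F_st [1.64 0.82 6.21] yawerr [ 0.4 -0.1 -0. ] gap 0.00
s3 2167 29.714145828038454 mean -0.06829367413020876 0.15703249045188214 ext -0.08499902038562662 -0.04933218767443756 0.11087633215224268 0.21366408355762956
s5 3003 24.750482261180878 mean -0.06737460967861145 0.15354519084386323 ext -0.08499902038562662 -0.047840456325061065 0.11044366535013606 0.2151274323999387
s6 3050 23.44514923915267 mean -0.06537597299845803 0.1489166912182608 ext -0.08499902038562662 -0.0466673553172548 0.11009720107370313 0.2151274323999387
s7 2989 24.8905001655221 mean -0.06379973120239853 0.14462544909371944 ext -0.08499902038562662 -0.04695798346841934 0.11018384473579457 0.2151274323999387
s8 3485 23.33580183237791 mean -0.06261724409685925 0.1420844425935483 ext -0.08499902038562662 -0.0463653893981682 0.11001053900652125 0.21403019184513594
```

```bash
python3 -m inch '[{"slide":[0,-0.004,0.0015],"twist":[0,0,0]},{"slide":[0,-0.009,0.0025],"twist":[0.01,0,0]},{"slide":[0,-0.011,0.003],"twist":[0.01,0,0]}]'
cat >> h.py <<'E'
def needle_ang(s,name=None):
    Y,Z,red,c=needle(s)
    i=np.unravel_index(np.argmin(0),(1,)) 
    r=np.hypot(Y-HUB[0],Z-HUB[1]); w=np.where((r<.022)&(r>.004),red,0); 
    w=np.where(w>.4*w.max(),w,0)
    a=np.arctan2((w*(Y-HUB[0])).sum(),(w*(Z-HUB[1])).sum())
    if name: cv2.imwrite(name,cv2.resize(np.clip(c*1.5,0,255),None,fx=2,fy=2))
    return np.rad2deg(a),w.max(),(w>0).sum()
HUB=(-.060,.157)
E
python3 - <<'E'
from h import *; from rig import manip
o=manip.get_obs();print(where(o))
np.savez("s9.npz",**manip.snapshot("scene"))
s=dict(np.load("s3.npz")); Y,Z,red,c=needle(s)
u=int((307.5-292+.5)*8);v=int((253.2-238+.5)*8); print("hub",Y[v,u],Z[v,u], "proj of (-.06,.155)",proj(s,st(.012,-.06,.155)))
import h; h.HUB=(Y[v,u],Z[v,u])
for f in ("s3","s5","s6","s7","s8","s9"):
    s=dict(np.load(f+".npz")); print(f,needle_ang(s,"pics/n_%s.png"%f))
E
```

```text
clock: 11.13
tool_pos: [0.5266, 0.1146, 0.1394]
tcp_rot: [2.45, 1.964, 0.004]
ft_force: [0.3, -1.2, 8.0]
finger_gap: 0.009
t=11.13 st(tcp) mm [-11.4  61.4 139.4] F_st [ 0.58 -1.14  7.99] yawerr [ 0.1 -0.1  0. ] gap 0.01
hub -0.05952716006295952 0.16052402100096486 proj of (-.06,.155) [[307.410411   254.96028369]]
s3 (np.float64(-61.80214884951012), np.float64(29.714145828038454), np.int64(1270))
s5 (np.float64(-50.40399823980201), np.float64(24.750482261180878), np.int64(1347))
s6 (np.float64(-36.48521852083101), np.float64(23.318082962185144), np.int64(1179))
s7 (np.float64(-21.116141906057432), np.float64(21.112050868570805), np.int64(1181))
s8 (np.float64(-8.166796127190384), np.float64(18.713563408702612), np.int64(1288))
s9 (np.float64(5.4142481471348125), np.float64(20.35164474323392), np.int64(1375))[ WARN:0@1.618] global loadsave.cpp:1063 imwrite_ Unsupported depth image for selected encoder is fallbacked to CV_8U.
```

View pics/n_s9.png

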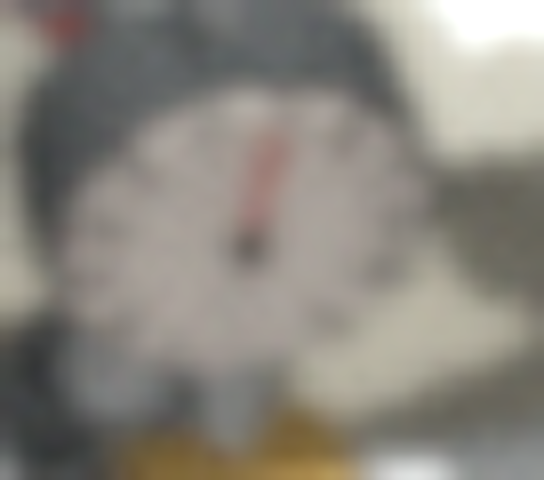

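The needle angle goes smoothly from -62° to +5°, which I read as about 4.7 to 8.3 mm. About 75° of turn remains, so on to the next stroke.

```bash
python3 -m inch '[{"slide":[0,0,-0.014],"twist":[0,0,0]},{"slide":[-0.001,0.005,-0.016],"twist":[0,0,0]},{"slide":[-0.002,0.04,-0.014],"twist":[0,0,0]},{"slide":[-0.003,0.044,-0.008],"twist":[0,0,0]},{"slide":[-0.003,0.044,-0.003],"twist":[0,0,0]},{"slide":[-0.003,0.044,-0.001],"twist":[0,0,0]},{"slide":[-0.003,0.044,0.0],"twist":[0,0,0]}]'
cat > ecc.py <<'E'
from h import *
from scipy.optimize import least_squares
HUB=(-.0595,.1605)
import h; h.HUB=HUB
def ecc(s):
    P=cloud(s); Q=unst(P.reshape(-1,3)).reshape(P.shape)
    im=s["pixels"].astype(int); b,g,r=im[...,0],im[...,1],im[...,2]
    m=(r-b>40)&(abs(Q[...,1]+.06)<.013)&(abs(Q[...,0])<.04)&(Q[...,2]>.05)&(Q[...,2]<.13)
    w=(abs(Q[...,1]+.0)<.04)&(abs(Q[...,0])<.02)&(Q[...,2]>.075)&(Q[...,2]<.105)
    f=lambda a,r:least_squares(lambda p:np.hypot(a[:,0]-p[0],a[:,2]-p[1])-r,[0,.088],loss="soft_l1",f_scale=.001).x
    fw=f(Q[w],.008);fe=f(Q[m],.019);d=(fe-fw)*1000
    return "axis %s ecc d %s |%.1f| ang %.1f"%((fw*1000).round(1),d.round(2),np.hypot(*d),np.rad2deg(np.arctan2(*d)))
E
python3 - <<'E'
from ecc import *; from rig import manip
o=manip.get_obs();print(where(o))
for f in ("s3","s5","s6","s7","s8","s9"):
    s=dict(np.load(f+".npz")); print(f,ecc(s),needle_ang(s)[0])
E
```

```text
clock: 11.77
tool_pos: [0.5476, 0.1083, 0.1396]
tcp_rot: [2.45, 1.964, 0.004]
ft_force: [0.7, -1.7, 4.5]
finger_gap: 0.004
t=11.77 st(tcp) mm [ 10.5  59.8 139.6] F_st [ 1.   -1.48  4.5 ] yawerr [ 0.2 -0.   0. ] gap 0.00
s3 axis [-1.  87.6] ecc d [ 4.35 -2.17] |4.9| ang 116.5 -61.76559191621759
s5 axis [-0.9 87.7] ecc d [ 4.57 -0.92] |4.7| ang 101.4 -50.38994979180426
s6 axis [-1.1 87.4] ecc d [4.56 0.07] |4.6| ang 89.2 -36.516518798203016
s7 axis [-1.2 87.5] ecc d [4.77 0.08] |4.8| ang 89.1 -21.1890575816818
s8 axis [-1.2 87.5] ecc d [4.8  1.32] |5.0| ang 74.6 -8.278512571047276
s9 axis [-1.3 87.8] ecc d [4.26 2.17] |4.8| ang 63.0 5.2808971913849785
```

```bash
python3 -m inch '[{"slide":[0,-0.003,0.0015],"twist":[0,0,0]},{"slide":[0,-0.008,0.001],"twist":[0,0,0]},{"slide":[0,-0.013,0.0005],"twist":[0,0,0]},{"slide":[0,-0.018,0.0005],"twist":[0,0,0]}]'
python3 - <<'E'
from ecc import *; from rig import manip
o=manip.get_obs();print(where(o))
s=manip.snapshot("scene");np.savez("s10.npz",**s);print(ecc(s),needle_ang(s))
E
```

```text
clock: 12.1
tool_pos: [0.5398, 0.1102, 0.1407]
tcp_rot: [2.448, 1.962, 0.008]
ft_force: [2.3, 0.2, 7.5]
finger_gap: 0.003
t=12.10 st(tcp) mm [  2.4  60.  140.7] F_st [2.22 0.73 7.51] yawerr [ 0.4 -0.1  0. ] gap 0.00
axis [-1.1 88. ] ecc d [3.89 2.4 ] |4.6| ang 58.3 (np.float64(20.58622404508387), np.float64(22.608055356889963), np.int64(1353))
```

```bash
python3 -m inch '[{"slide":[0,-0.004,0.001],"twist":[0,0,0]},{"slide":[0,-0.009,0.001],"twist":[0,0,0]},{"slide":[0,-0.014,0.001],"twist":[0,0,0]},{"slide":[0,-0.019,0.0015],"twist":[0,0,0]}]'
python3 - <<'E'
from ecc import *; from rig import manip
o=manip.get_obs();print(where(o))
s=manip.snapshot("scene");np.savez("s11.npz",**s);print(ecc(s),needle_ang(s))
E
```

```text
clock: 12.48
tool_pos: [0.5302, 0.1126, 0.1406]
tcp_rot: [2.447, 1.962, 0.009]
ft_force: [-0.2, -0.1, 6.2]
finger_gap: 0.002
t=12.48 st(tcp) mm [ -7.4  60.2 140.6] F_st [-0.16 -0.14  6.23] yawerr [ 0.4 -0.1  0.1] gap 0.00
axis [-1.2 87.8] ecc d [3.16 2.95] |4.3| ang 47.0 (np.float64(35.65948912129194), np.float64(25.175198052078485), np.int64(1317))
```

```bash
python3 -m inch '[{"slide":[0,-0.004,0.002],"twist":[0,0,0]},{"slide":[0,-0.008,0.003],"twist":[0,0,0]},{"slide":[0,-0.008,0.003],"twist":[0,0,0]}]'
python3 - <<'E'
from ecc import *; from rig import manip
o=manip.get_obs();print(where(o))
s=manip.snapshot("scene");np.savez("s12.npz",**s);print(ecc(s),needle_ang(s))
E
python3 -m inch '[{"slide":[0,0,-0.014],"twist":[0,0,0]},{"slide":[0,0.005,-0.016],"twist":[0.01,0,0]},{"slide":[0,0.04,-0.014],"twist":[0.01,0,0]},{"slide":[0,0.044,-0.008],"twist":[0.01,0,0]},{"slide":[0,0.044,-0.003],"twist":[0.01,0,0]},{"slide":[0,0.044,-0.001],"twist":[0.01,0,0]},{"slide":[0,0.044,0.0],"twist":[0.01,0,0]}]'
python3 - <<'E'
from ecc import *; from rig import manip
o=manip.get_obs();print(where(o))
s=manip.snapshot("scene");np.savez("s13.npz",**s);print(ecc(s),needle_ang(s))
E
```

```text
clock: 12.78
tool_pos: [0.5256, 0.1138, 0.1398]
tcp_rot: [2.447, 1.963, 0.009]
ft_force: [-1.3, -0.9, 7.7]
finger_gap: 0.001
t=12.78 st(tcp) mm [-12.1  60.4 139.8] F_st [-1.09 -1.13  7.73] yawerr [ 0.4 -0.1  0.1] gap 0.00
axis [-0.9 87.6] ecc d [2.07 4.25] |4.7| ang 26.0 (np.float64(42.05395059341479), np.float64(27.900026131421328), np.int64(1354))
clock: 13.42
tool_pos: [0.5469, 0.109, 0.1401]
tcp_rot: [2.45, 1.966, 0.003]
ft_force: [-0.2, -0.5, 4.9]
finger_gap: 0.005
t=13.42 st(tcp) mm [  9.7  60.3 140.1] F_st [-0.09 -0.56  4.9 ] yawerr [ 0.1 -0.1  0.1] gap 0.00
axis [-0.7 87.6] ecc d [2.14 3.87] |4.4| ang 28.9 (np.float64(41.73665948958771), np.float64(28.477857142686844), np.int64(1304))
```

```bash
python3 -m inch '[{"slide":[0,-0.003,0.0015],"twist":[0,0,0]},{"slide":[0,-0.008,0.001],"twist":[0,0,0]},{"slide":[0,-0.013,0.0005],"twist":[0,0,0]},{"slide":[0,-0.018,0.0005],"twist":[0,0,0]}]'
python3 - <<'E'
from ecc import *; from rig import manip
o=manip.get_obs();print(where(o))
s=manip.snapshot("scene");np.savez("s14.npz",**s);print(ecc(s),needle_ang(s))
E
python3 -m inch '[{"slide":[0,-0.004,0.001],"twist":[0,0,0]},{"slide":[0,-0.009,0.001],"twist":[0,0,0]},{"slide":[0,-0.014,0.001],"twist":[0,0,0]}]'
python3 - <<'E'
from ecc import *; from rig import manip
o=manip.get_obs();print(where(o))
s=manip.snapshot("scene");np.savez("s15.npz",**s);print(ecc(s),needle_ang(s))
E
```

```text
clock: 13.8
tool_pos: [0.5388, 0.111, 0.141]
tcp_rot: [2.448, 1.965, 0.007]
ft_force: [0.2, -0.1, 5.9]
finger_gap: 0.005
t=13.80 st(tcp) mm [  1.3  60.5 141. ] F_st [ 0.26 -0.09  5.9 ] yawerr [ 0.3 -0.1  0.1] gap 0.00
axis [-0.9 87.9] ecc d [1.66 4.4 ] |4.7| ang 20.7 (np.float64(52.84986546122108), np.float64(29.53250491246581), np.int64(1344))
clock: 14.1
tool_pos: [0.5315, 0.1128, 0.1409]
tcp_rot: [2.448, 1.965, 0.007]
ft_force: [0.8, -0.6, 4.0]
finger_gap: 0.005
t=14.10 st(tcp) mm [ -6.2  60.7 140.9] F_st [ 0.94 -0.41  4.01] yawerr [ 0.3 -0.1  0.1] gap 0.01
axis [-1.2 87.7] ecc d [1.3  4.55] |4.7| ang 15.9 (np.float64(57.316682672289126), np.float64(31.5349103808403), np.int64(1409))
```

```bash
python3 -m inch '[{"slide":[0,-0.004,0.0015],"twist":[0,0,0]},{"slide":[0,-0.009,0.002],"twist":[0,0,0]},{"slide":[0,-0.010,0.002],"twist":[0,0,0]}]'
python3 - <<'E'
from ecc import *; from rig import manip
o=manip.get_obs();print(where(o))
for k in range(3):
    s=manip.snapshot("scene");print(ecc(s),needle_ang(s,"pics/n16.png"))
np.savez("s16.npz",**s)
E
```

```text
clock: 14.4
tool_pos: [0.5254, 0.1143, 0.14]
tcp_rot: [2.449, 1.966, 0.005]
ft_force: [-0.3, 0.2, 6.3]
finger_gap: 0.003
t=14.40 st(tcp) mm [-12.5  60.9 140. ] F_st [-0.32  0.14  6.28] yawerr [ 0.2 -0.1  0.1] gap 0.00
axis [-1.1 87.9] ecc d [-0.2   4.47] |4.5| ang -2.6 (np.float64(59.588531317436356), np.float64(28.844653751701117), np.int64(1291))
axis [-1.4 87.6] ecc d [0.96 4.75] |4.9| ang 11.5 (np.float64(59.12886032428188), np.float64(27.691229410469532), np.int64(1373))
axis [-1.1 87.7] ecc d [0.07 4.93] |4.9| ang 0.9 (np.float64(60.11471197177663), np.float64(26.648111827671528), np.int64(1438))[ WARN:0@2.651] global loadsave.cpp:1063 imwrite_ Unsupported depth image for selected encoder is fallbacked to CV_8U.
```

View pics/n16.png

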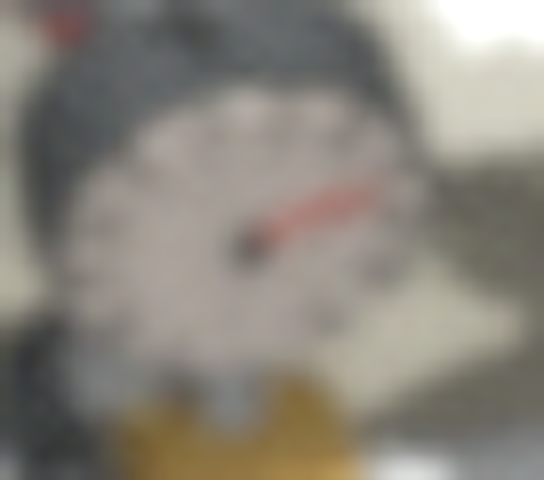

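The needle is at about 60° and flattening out, while the eccentric fit gives about 0 to 10° remaining. To bracket the peak properly, I'll go on past it in small steps with averaged readings, then come back to the fitted maximum.

```bash
python3 -m inch '[{"slide":[0,0,-0.014],"twist":[0,0,0]},{"slide":[-0.001,0.005,-0.016],"twist":[0,0,0]},{"slide":[-0.002,0.035,-0.014],"twist":[0,0,0]},{"slide":[-0.002,0.039,-0.008],"twist":[0,0,0]},{"slide":[-0.002,0.039,-0.003],"twist":[0,0,0]},{"slide":[-0.002,0.039,-0.001],"twist":[0,0,0]},{"slide":[-0.002,0.039,0.0],"twist":[0,0,0]}]'
cat > rd.py <<'E'
from ecc import *; from rig import manip
import sys,re
n=int(sys.argv[1]); o=manip.get_obs();print(where(o)); A=[];D=[]
for k in range(n):
    s=manip.snapshot("scene"); A.append(needle_ang(s)[0]); D.append(float(ecc(s).split("ang ")[1]))
np.savez(sys.argv[2],**s)
print("needle %.2f +- %.2f"%(np.mean(A),np.std(A)),"ecc %.1f +- %.1f"%(np.mean(D),np.std(D)))
E
python3 rd.py 5 s17.npz
```

```text
clock: 15.13
tool_pos: [0.544, 0.1091, 0.1403]
tcp_rot: [2.449, 1.967, 0.004]
ft_force: [-0.7, -0.3, 5.5]
finger_gap: 0.0
t=15.13 st(tcp) mm [  6.9  59.8 140.3] F_st [-0.65 -0.49  5.46] yawerr [ 0.1 -0.1  0.1] gap 0.00
needle 60.10 +- 0.25 ecc 3.5 +- 4.0
```

```bash
python3 -m inch '[{"slide":[0,-0.003,0.0015],"twist":[0,0,0]},{"slide":[0,-0.006,0.0015],"twist":[0,0,0]},{"slide":[0,-0.009,0.0015],"twist":[0,0,0]},{"slide":[0,-0.009,0.0015],"twist":[0,0,0]}]'; python3 rd.py 5 s18.npz
python3 -m inch '[{"slide":[0,-0.003,0.0015],"twist":[0,0,0]},{"slide":[0,-0.006,0.0015],"twist":[0,0,0]},{"slide":[0,-0.009,0.0015],"twist":[0,0,0]},{"slide":[0,-0.009,0.0015],"twist":[0,0,0]}]'; python3 rd.py 5 s19.npz
```

```text
clock: 15.72
tool_pos: [0.5405, 0.11, 0.1406]
tcp_rot: [2.447, 1.965, 0.008]
ft_force: [0.7, -0.4, 6.4]
finger_gap: 0.007
t=15.72 st(tcp) mm [  3.1  60.  140.6] F_st [ 0.74 -0.28  6.4 ] yawerr [ 0.3 -0.1  0.1] gap 0.01
needle 60.70 +- 0.16 ecc -1.8 +- 4.0
clock: 16.3
tool_pos: [0.5365, 0.1111, 0.1407]
tcp_rot: [2.446, 1.965, 0.01]
ft_force: [-0.0, -0.6, 6.3]
finger_gap: 0.007
t=16.30 st(tcp) mm [ -0.9  60.1 140.7] F_st [ 0.11 -0.59  6.28] yawerr [ 0.4 -0.1  0.1] gap 0.01
needle 58.19 +- 0.31 ecc -10.8 +- 3.4
```

```bash
python3 -m inch '[{"slide":[0,-0.003,0.0015],"twist":[0,0,0]},{"slide":[0,-0.006,0.0015],"twist":[0,0,0]},{"slide":[0,-0.009,0.0015],"twist":[0,0,0]},{"slide":[0,-0.009,0.0015],"twist":[0,0,0]}]'; python3 rd.py 5 s20.npz
python3 -m inch '[{"slide":[0,-0.003,0.0015],"twist":[0,0,0]},{"slide":[0,-0.006,0.002],"twist":[0,0,0]},{"slide":[0,-0.009,0.002],"twist":[0,0,0]},{"slide":[0,-0.009,0.002],"twist":[0,0,0]}]'; python3 rd.py 5 s21.npz
```

```text
clock: 16.88
tool_pos: [0.5323, 0.1122, 0.1406]
tcp_rot: [2.446, 1.965, 0.011]
ft_force: [-0.4, -0.5, 6.2]
finger_gap: 0.009
t=16.88 st(tcp) mm [ -5.3  60.3 140.6] F_st [-0.3  -0.6   6.18] yawerr [ 0.4 -0.2  0.1] gap 0.01
needle 57.24 +- 0.24 ecc -17.1 +- 2.3
clock: 17.47
tool_pos: [0.5279, 0.1133, 0.1401]
tcp_rot: [2.446, 1.965, 0.011]
ft_force: [-1.0, -0.9, 7.2]
finger_gap: 0.002
t=17.47 st(tcp) mm [ -9.9  60.4 140.1] F_st [-0.78 -1.14  7.18] yawerr [ 0.4 -0.2  0.2] gap 0.00
needle 56.98 +- 0.30 ecc -21.2 +- 3.6
```

```bash
python3 - <<'E'
import numpy as np
from scipy.optimize import least_squares
s=np.array([0,8.8,21.5,28.5,37.5,43.5,51.6,61.4,66.1,74.5,82,88.3,92.1,96.1,100.5,105.1])
n=np.array([-61.8,-50.4,-36.5,-21.1,-8.2,5.4,20.6,35.7,41.9,52.8,57.3,59.9,60.7,58.2,57.2,57.0])
e=np.array([118,101.4,89.2,89.1,74.6,63,58.3,47,27.5,20.7,15.9,3.4,-1.8,-10.8,-17.1,-21.2])
for i in (0,6,8):
  for fixB in (1,0):
    f=lambda p:(p[0]+(93.75 if fixB else p[3])*np.cos((s[i:]-p[1])/p[2])-n[i:])
    p=least_squares(f,[-30,92,40,93.75]).x; print(i,fixB,p.round(2),f(p).round(1))
for i in (0,8,10): print(np.polyfit(s[i:],e[i:],1), "s0", -np.polyfit(s[i:],e[i:],1)[1]/np.polyfit(s[i:],e[i:],1)[0])
E
```

```text
0 1 [-33.24 100.94  51.43  93.75] [-7.2 -3.4  5.7  3.   6.   2.5 -0.  -1.6 -2.1 -4.4 -3.1 -2.2 -1.6  1.9
  3.3  3.2]
0 0 [-2.82 92.06 33.59 63.02] [ 1.  -2.1  1.8 -1.6  2.  -0.3 -0.8  0.   0.4 -1.   0.1 -0.1 -0.5  1.6
  1.  -1.5]
6 1 [-33.8   92.45  42.7   93.75] [-0.4  0.5  0.8 -1.  -0.1 -0.4 -0.7  1.4  1.1 -1.1]
6 0 [-6.36 92.32 35.23 66.41] [-0.2  0.4  0.6 -1.1 -0.1 -0.3 -0.6  1.5  1.1 -1.3]
8 1 [-33.7   92.25  42.1   93.75] [ 0.6 -1.  -0.  -0.3 -0.6  1.5  1.1 -1.3]
8 0 [-35292.03     92.24    829.52  35352.04] [ 0.6 -0.9  0.  -0.3 -0.7  1.4  1.1 -1.2]
[ -1.33051088 120.69776057] s0 90.71535020133234
[ -1.34150075 120.24444733] s0 89.63427513211467
[ -1.64410113 149.30624152] s0 90.813295194508
```

The needle fit puts the peak at s≈92.2 mm and the eccentric fit at about 90.7 mm. On this stroke that corresponds to tool X≈+3.3 mm. I'll turn back with the fingertip still in contact.

```bash
python3 -m inch '[{"slide":[0,0.004,0.0015],"twist":[0,0,0]},{"slide":[0,0.009,0.001],"twist":[0,0,0]},{"slide":[0,0.014,0.001],"twist":[0,0,0]},{"slide":[0,0.019,0.001],"twist":[0,0,0]},{"slide":[0,0.019,0.001],"twist":[0,0,0]}]'; python3 rd.py 3 s22.npz
```

```text
clock: 18.13
tool_pos: [0.5379, 0.1115, 0.1407]
tcp_rot: [2.446, 1.965, 0.013]
ft_force: [0.3, -0.4, 8.7]
finger_gap: 0.007
t=18.13 st(tcp) mm [  0.3  60.8 140.7] F_st [ 0.34 -0.36  8.72] yawerr [ 0.5 -0.2  0.1] gap 0.01
needle 59.14 +- 0.23 ecc -6.1 +- 3.6
```

```bash
python3 -m inch '[{"slide":[0,0.003,0.0012],"twist":[0,0,0]},{"slide":[0,0.006,0.0012],"twist":[0,0,0]},{"slide":[0,0.006,0.0012],"twist":[0,0,0]},{"slide":[0,0.006,0.0012],"twist":[0,0,0]}]'; python3 rd.py 8 s23.npz
```

```text
clock: 18.62
tool_pos: [0.5409, 0.111, 0.1406]
tcp_rot: [2.445, 1.964, 0.015]
ft_force: [-0.2, -0.6, 4.9]
finger_gap: 0.005
t=18.62 st(tcp) mm [  3.4  61.  140.6] F_st [-0.08 -0.62  4.86] yawerr [ 0.6 -0.2  0.2] gap 0.00
needle 60.64 +- 0.24 ecc -3.4 +- 4.0
```

X=3.4, needle at 60.6° (its maximum). I'll lift straight off and clear away.

```bash
python3 -m inch '[{"slide":[0,0,-0.003],"twist":[0,0,0]},{"slide":[0,0,-0.01],"twist":[0,0,0]},{"slide":[0,0,-0.03],"twist":[0,0,0]},{"slide":[0,0,-0.08],"twist":[0,0,0]},{"slide":[0,0,-0.14],"twist":[0,0,0]},{"slide":[0,0,-0.2],"twist":[0,0,0]},{"slide":[0,0,-0.26],"twist":[0,0,0]},{"slide":[0,0,-0.3],"twist":[0,0,0]},{"slide":[0,0,-0.3],"twist":[0,0,0]},{"slide":[0,0,-0.3],"twist":[0,0,0]}]'; python3 rd.py 8 s24.npz
python3 - <<'E'
from ecc import *; from rig import manip
s=dict(np.load("s24.npz")); P=cloud(s)
cv2.imwrite("pics/s24.png",cv2.resize(s["pixels"][180:350,230:420],None,fx=3.5,fy=3.5,interpolation=cv2.INTER_CUBIC))
t=manip.snapshot("top"); cv2.imwrite("pics/t24.png",t["pixels"])
im=s["pixels"].astype(int);B,G,Rr=im[...,0],im[...,1],im[...,2]
X,Y,Z=P[...,0],P[...,1],P[...,2]
m=(Rr>110)&(G<60)&(B<70)&(Z>.15)&(Z<.3)&(X<.6)&(X>.3); print("pad",m.sum(),np.median(P[m],0))
Q=unst(P.reshape(-1,3)).reshape(P.shape)
for y in(-.02,.02): 
    w=(abs(Q[...,1]-y)<.015)&(abs(Q[...,0])<.02)&(Q[...,2]>.075)&(Q[...,2]<.105); print("spindle top z",np.percentile(Q[w][:,2],97))
E
```

```text
clock: 19.85
tool_pos: [0.5396, 0.1108, 0.2918]
tcp_rot: [2.444, 1.964, 0.017]
ft_force: [0.4, 1.2, -0.1]
finger_gap: 0.006
t=19.85 st(tcp) mm [  2.1  60.5 291.8] F_st [ 0.1   1.25 -0.1 ] yawerr [ 0.7 -0.3  0.2] gap 0.01
needle 61.59 +- 0.26 ecc -3.3 +- 2.3
pad 100 [ 0.45486718 -0.06626906  0.1987705 ]
spindle top z 0.09686828205265162
spindle top z 0.09825600746167534
```

View pics/s24.png

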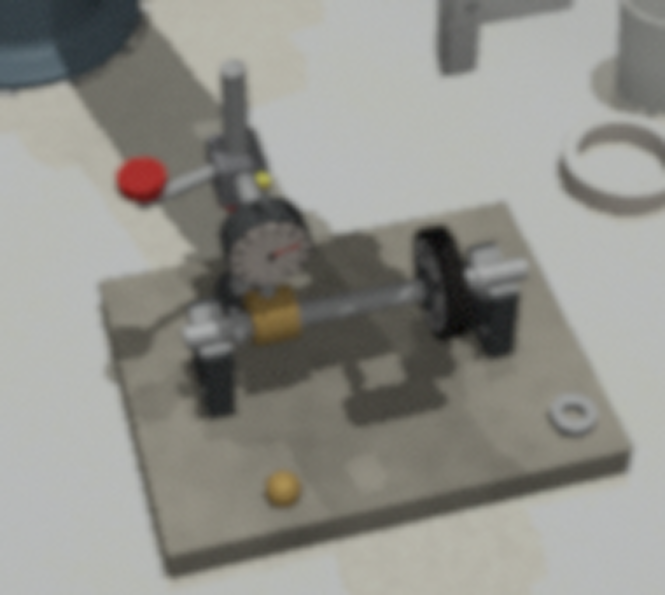

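View pics/t24.png

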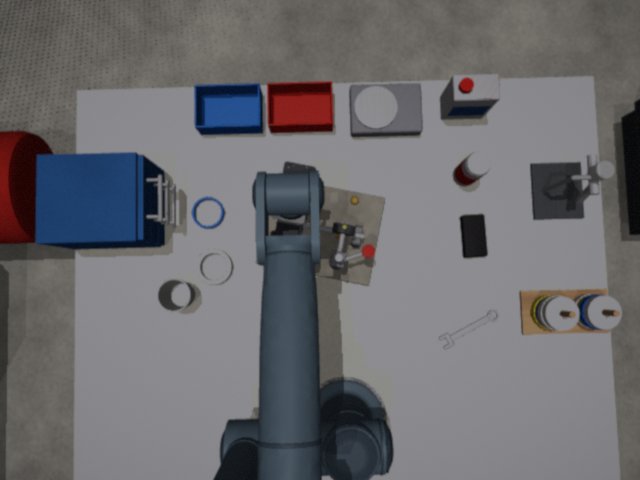

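```bash
python3 - <<'E'
from ecc import *; from rig import manip
def f(s):
    P=cloud(s);im=s["pixels"].astype(int);B,G,Rr=im[...,0],im[...,1],im[...,2];X,Y,Z=P[...,0],P[...,1],P[...,2]
    m=(Rr>90)&(Rr>2*G)&(Rr>2*B)&(Z>.15)&(Z<.3)&(X<.6)&(X>.3)
    m=cv2.erode(m.astype(np.uint8),np.ones((3,3)))>0
    Q=unst(P[m]); i=np.hypot(Q[:,0]+.045,Q[:,1]+.13)<.012
    return m.sum(),np.median(P[m],0).round(4),"central z",Q[i,2].mean().round(4),i.sum()
for n in("scene","top"):
    print(n,f(dict(np.load(n+"0.npz"))),*[f(manip.snapshot(n)) for _ in range(3)],sep="\n")
E
```

```text
scene
(np.int64(88), array([ 0.4555, -0.0673,  0.2319]), 'central z', np.float64(0.232), np.int64(57))
(np.int64(80), array([ 0.4562, -0.0666,  0.199 ]), 'central z', np.float64(0.199), np.int64(55))
(np.int64(79), array([ 0.4559, -0.0668,  0.199 ]), 'central z', np.float64(0.1991), np.int64(57))
(np.int64(79), array([ 0.4548, -0.0662,  0.199 ]), 'central z', np.float64(0.199), np.int64(57))
top
(np.int64(87), array([ 0.4514, -0.064 ,  0.2326]), 'central z', np.float64(0.2326), np.int64(79))
(np.int64(86), array([ 0.4512, -0.0645,  0.1998]), 'central z', np.float64(0.1995), np.int64(75))
(np.int64(86), array([ 0.4516, -0.0645,  0.1989]), 'central z', np.float64(0.1994), np.int64(75))
(np.int64(77), array([ 0.4513, -0.0658,  0.1988]), 'central z', np.float64(0.1995), np.int64(67))
```

Both cameras put the pad at about 0.199–0.1995 m, and the fingertip height when it met the stop was 0.1997 m against a nominal 0.200. The needle is at its highest value of the run, and the bystanders on view have not moved. Handing in.

```bash
python3 - <<'E'
from rig import manip
print(manip.sign_off()); print(manip.get_obs()["clock"])
E
```

```text
the job is handed in; nothing more can be done
None
the job is handed in; nothing more can be done
```

I pushed the indicator head down onto its stop and turned the spindle until the eccentric's high spot was under the plunger. I then lifted the hand clear and handed the job in at about 20 s. No verdict was reported.

- **Head:** I pressed only on the red pad. The force was about 4 N while sliding and at most 14 N on the stop. The fingertip was at 0.1997 m when it met the stop, against a nominal 0.200 m. The cameras now see the pad at 0.199–0.1995 m. They measured only about 33 mm of travel instead of 35, but the pad already sat at about 0.2325 m at the start, so I take the head as home.
- **Spindle:** I turned it with a fingertip on the rim in five short strokes, mostly at 4–8 N. The force touched 8.7 and 9.8 N twice and dropped to 0.5 N once. I went about 19° past the peak, fitted it, and turned back to it with the fingertip still in contact.
- **Last checks:**
  - With hands off, the needle was at 61.6°, the highest seen in the run.
  - The eccentric fit put the high spot at -3° ± 2° from straight up.
  - The spindle top read 97–98 mm, against 96 mm nominal, which fits it still lying in the V-blocks.
  - The bystanders on view had not moved. In the last top view the arm hid the bearing, but the scene camera showed it in place.
- **What disagreed:**
  - The needle and eccentric fits differed by about 1.5 mm of rim travel (2°), and I stopped between them.
  - My needle angle scale reads low. It showed about 61° at the peak where I expected 75° for 12 mm, so I used it only to find the maximum.

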